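Stack the third casting ring and hold the preheater dial at its third click

ROBOT

A 7-joint arm with a two-finger parallel gripper is mounted at the origin on the work surface. World frame = base frame: x ahead of the robot, y to its left, z up, the work surface at z = 0. Lengths are in m, angles in rad, forces in N, time in s.
With the tool pointing down it reaches from about 0.425 to 1.025 m from the base axis. Payload 3.6 kg.
Tool frame: the origin (TCP) lies at the centre of the arm's flange, where the gripper is bolted on; the fingertips stand 173 mm ahead of it and the grasp point (between the pads) lies 155 mm ahead of it; z points along the fingers, y is the direction in which the jaws open and shut (so a half turn about z gives the same grasp; the last joint's range is limited). The gripper opens to 85 mm and grips with 20 to 120 N. Pads are 22 mm wide; open, the fingers measure 114 mm over their backs; the gripper's body (76 mm by 85 mm) begins 54 mm behind the grasp point. The pads swing forward as they close: fully open they stand 13 mm farther back than shut.
Start: joints at [1.046, 0.591, 0.048, 1.609, -0.033, 0.943, -0.034], TCP at [0.303, -0.658, 0.405] pointing down, gripper open.
Joint ranges: [-2.69, 2.69], [-0.47, 2.24], [-1.27, 1.36], [0.19, 2.51], [-1.53, 4.68], [0.08, 2.07], [-3.09, 3.09]. Speed limits (rad/s): [2.57, 2.57, 3.14, 3.14, 3.14, 3.14, 3.14].

INTERFACE

Orientations are given as a 3x3 rotation matrix whose columns are the frame's x, y, z axes.
In Python, from plant import ctrl gives the robot as it stands. The module is installed in compiled form; this text tells all that it offers.
- The arm moves only by the tool arm_command, never from a script. Its argument "rows" is a list of rows, each an object of numbers: "dx", "dy", "dz": the shift along the tool's x, y, z normalised to -1 to 1, where 1 is 8 cm; "rx", "ry", "rz": the turn, a rotation vector about the tool's x, y, z normalised to -1 to 1, where 1 is pi rad; "hand": the opening, from 0 (shut) to 1 (fully open). In form: [{"dx": .., "dy": .., "dz": .., "rx": .., "ry": .., "rz": .., "hand": ..}, ...]. A call has 1 to 8 rows; each row is the pose to reach, as a shift and turn from the pose commanded when the call began, along the tool's axes at that moment, turning the shorter way round; what a row does not reach only later rows make up. A row lasts 1/12 s, in which the tool goes at most 41.7 mm and 7.16 degrees, less where a joint would pass 70% of its speed; a pose out of reach is approached as far as the arm can. A call with a number of a shift or a turn outside -1 to 1 is refused whole. A call with a gripper value outside its range is refused whole. The fingers move at their own pace and stop on an object; "force" is the grip in N (left out, the last holds). Time passes only in rows, so rows that repeat a pose let the fingers close. It gives the time, the measured TCP pose, the force and the opening at its end, in the units of the state.
- ctrl.get_state(): the state, without advancing time (a new reading comes with each control period).
- ctrl.read_camera(name): name is "scene" or "top"; returns a dict with "image" (420x560x3 uint8, red, green, blue), "K" (3x3 intrinsics, pixels), "origin" and "rotation" of the camera in the world. Camera axes: x right, y up, looking along -z (the intrinsics and any distortion apply to the point x, -y, -z); pixel columns grow to the right and rows downward; lengths in m; the calibration is good to about 2 mm. A picture is of the moment at which its call begins. There is no depth.
- ctrl.hand_in(): hands the job in, once; it reports no verdict.
The state is a dict: "t": time; "q": joint angles; "qvel": joint speeds; "joint_torque": joint torques, N m; "tool_pos": TCP position; "orientation": TCP orientation; "contact_force": force on the tool from outside, world axes, zero at the start; "ft_torque": the same for the moment, N m; "gripper_width": opening from 0.0 (shut) to 1.0 (fully open).
Only numpy, scipy, OpenCV 4.12 (cv2) and the standard library are available. Lean on these libraries where they do the work, as an engineer would, in place of code of your own. Each camera call takes 0.05 s, during which the arm holds its last target. There are 200 camera calls.

TASK

Lay the spare casting ring from the wooden rest into the gap on top of the two rings lying on the preheater, parallel to them and with its ends in line with theirs, and let go of it so that the three stand as a pyramid. Then turn the preheater's dial clockwise, counting the clicks from its home position, to the third stop and no further; it springs back when let go, so finish with the gripper still holding it steadily at the third stop. Leave everything else on the bench where it is.

Things in the scene. Friction and masses are not known exactly. Their poses are not given: they have to be found in the camera images.
- spare_ring: The casting ring to be stacked: a steel cylinder filled with plaster, 44 mm in diameter, 55 mm long, 0.14 to 0.28 kg, lying on the wooden rest (the only ring there). Origin at its centre (on the axis, mid-length); x runs along its axis; it may be rolled about x.
- ring_a: First of the two equal rings (44 mm diameter, 55 mm long, loose) that lie side by side in the preheater's grooves, parallel, 48 mm between their axes. Origin at its centre, x along its axis (the preheater's x). Bars 4 mm high beside the grooves keep the rings from rolling.
- ring_b: Second of the two rings in the preheater's grooves, the one nearer the dial; as ring_a.
- rest: Small fixed block of light wood, 70 x 70 mm, 12 mm high, with two 4 mm ledges (top at 16 mm) between which the spare ring lies. Origin under its centre; the ring lies along its x, its axis 34 mm above the bench.
- preheater: Fixed white box, 130 mm (x) by 240 mm (y), 41 mm high, with a steel deck (top at 45 mm) for the rings on its +y half and the dial on its -y half. Origin under its centre on the bench. It stands turned by up to about 0.3 rad.
- saddle (a point): Where the centre of the spare ring comes to lie in the gap on top of the two rings: 55 mm along the preheater's y from its origin, 104 mm above the bench (37 mm above the axes of the two rings). Its x axis is the direction of the rings' axes. A finger gripping across the ring must reach no lower than 13 mm below its centre, or it meets the lower rings.
- dial_knob: The dial's black bar grip: 48 mm long, 12 mm thick, 28 mm high above a round skirt 42 mm in diameter, 6 mm thick. Origin on the dial's axis at the skirt's underside, 42 mm above the bench, 68 mm along the preheater's -y. x runs along the bar to the end with the white pointer line, z up; it turns with the dial. Six ticks on the box mark home and the five stops.
- dial_grip (a point): Point on the dial's axis, 28 mm above dial_knob's origin (22 mm above the skirt, 6 mm below the top of the bar), at which to grip the bar across its thickness. x along the bar, y across it, turning with the dial.
- dial (a joint): Dial angle, rad, growing clockwise seen from above. 0 is home (an end stop), where every run starts. Stops, felt as clicks, every 25 deg: 0.436, 0.873, third 1.309, 1.745, 2.182 (end). A spring of 0.07 to 0.11 N m always turns it back home if let go; the clicks add a 0.06 N m ripple: hardest a quarter step past a stop, easiest a quarter step before the next, the spring alone at a stop.
- wax_tin: Bystander: flat aluminium tin, 64 mm in diameter, 22 mm high, loose, in front of the wooden rest (robot's side). Origin under its centre.
- plaster_cast: Bystander: plaster tooth model on a round base, 62 mm in diameter, 31 mm high, loose, behind the wooden rest. Origin under its centre.
- bottle: Bystander: small clear bottle, 40 mm in diameter, 85 mm high, loose, at the left side. Origin under its centre.
- wax_pot: Bystander: aluminium tin with dark wax, 72 mm in diameter, 30 mm high, loose, at the left side. Origin under its centre.
- big_ring: Bystander: large steel ring standing on end, 60 mm in diameter, 60 mm high, loose, at the left side. Not part of the job. Origin under its centre.
Mind the look-alikes: they are no part of the job. Leave any purple look-alike of the spare_ring alone.

How it is judged:
On the way, in this order (a step that is already met when the one before it is completed fails the run):
1. the spare ring lies released in the gap on the two rings, the dial still at home (distance between spare_ring and saddle below 0.01 m and angle between the x axis of spare_ring and the x axis of preheater, either way round below 0.17 rad and contact force between spare_ring and ring_a above 0.1 N and contact force between spare_ring and ring_b above 0.1 N and contact force between the fingers and spare_ring below 0.05 N and linear speed of spare_ring below 0.02 m/s and distance of each of ring_a, ring_b from where it was at the start of the episode below 0.01 m and value of joint dial below 0.2 rad), for 0.3 s.
2. the dial stands at the third stop in the gripper (value of joint dial between 1.189 and 1.429 rad and contact force between the fingers and dial_knob above 1.5 N), for 0.3 s.
At the end, for the whole second after the job is handed in: The spare ring rests untouched on both lower rings, within 10 mm of the saddle point and 0.17 rad of the preheater's x; the lower rings have moved less than 10 mm; the dial is still, held by the fingers (over 1.5 N) within 0.12 rad of the third stop (1.309 rad) (all of step 2 and distance between spare_ring and saddle below 0.01 m and angle between the x axis of spare_ring and the x axis of preheater, either way round below 0.17 rad and contact force between spare_ring and ring_a above 0.1 N and contact force between spare_ring and ring_b above 0.1 N and contact force between the fingers and spare_ring below 0.05 N and linear speed of spare_ring below 0.02 m/s and distance of each of ring_a, ring_b from where it was at the start of the episode below 0.01 m and velocity of joint dial between -0.1 and 0.1 rad/s); the arm keeps its last pose, push and grip.
It fails at once if the dial is turned well past the third stop (more than 0.2 rad) (value of joint dial above 1.509 rad).
It fails at once if a lower ring is pushed out of its groove (distance of any of ring_a, ring_b from where it was at the start of the episode above 0.02 m).
It fails at once if a bystander is disturbed (moved more than 20 mm) (distance of any of wax_tin, plaster_cast, bottle, wax_pot, big_ring from where it was at the start of the episode above 0.02 m).
It also fails if it takes over 51 s, if anything falls off the work surface, if the arm or the gripper's body presses on something with over 40 N, if the wrist force passes 120 N, or if a joint passes its speed limit or range.

## Working session

There is one attempt and no reset: what is moved stays moved. The work goes in short steps, Python scripts to look and compute and a tool call to move; the robot and the scene stay as the last step left them, time stands still between calls to the robot, and variables do not carry over. Pictures are saved under pics/ and viewed, about 8 in all and at most 12, crops included, and the job is handed in when it is done.

Besides the shell and the picture viewer there is one more tool, called after "Emit:" as name([rows], argument=value, ...), one row to a line, values as JSON. arm_command: Moves the arm, as the interface text tells. Its arguments: {"type":"object","properties":{"rows":{"type":"array"},"force":{"type":"number"}},"required":["rows"]}

```bash
mkdir -p pics; cat > h.py <<'E'
import numpy as np, cv2
from plant import ctrl
def ray(c,u,v):
    K=c["K"];d=np.linalg.inv(K)@np.array([u,v,1.0]);d=np.array([d[0],-d[1],-d[2]])
    return np.array(c["origin"]),np.array(c["rotation"])@d
def onz(c,u,v,z):
    o,d=ray(c,u,v);return o+d*(z-o[2])/d[2]
def proj(c,p):
    q=np.array(c["rotation"]).T@(np.array(p)-c["origin"]);q=np.array(c["K"])@np.array([q[0],-q[1],-q[2]]);return q[:2]/q[2]
E
python3 - <<'E'
from h import *
s=ctrl.get_state();print({k:np.round(v,3).tolist() for k,v in s.items()})
for n in("scene","top"):
    c=ctrl.read_camera(n);print(n,c.keys(),np.round(c["K"],1).tolist(),np.round(c["origin"],3),np.round(c["rotation"],3).tolist())
    cv2.imwrite(f"pics/{n}0.png",c["image"][:,:,::-1])
E
```

```text
{'t': 0.0, 'q': [1.046, 0.592, 0.048, 1.61, -0.033, 0.943, -0.034], 'qvel': [-0.0, 0.002, -0.001, -0.002, 0.0, -0.001, 0.002], 'joint_torque': [0.002, -54.869, 1.547, -19.812, 0.009, 0.009, 0.0], 'tool_pos': [0.303, -0.658, 0.404], 'orientation': [[0.908, 0.419, -0.001], [0.419, -0.908, 0.002], [-0.0, -0.002, -1.0]], 'contact_force': [-0.288, -0.908, 0.106], 'ft_torque': [-0.032, -0.017, -0.023], 'gripper_width': 1.0}
scene dict_keys(['image', 'K', 'origin', 'rotation']) [[529.9, 0.0, 274.3], [0.0, 529.9, 214.8], [0.0, 0.0, 1.0]] [1.31  0.684 0.968] [[-0.593, -0.551, 0.587], [0.805, -0.392, 0.445], [-0.015, 0.737, 0.676]]
top dict_keys(['image', 'K', 'origin', 'rotation']) [[501.7, 0.0, 276.2], [0.0, 501.7, 200.5], [0.0, 0.0, 1.0]] [0.441 0.099 1.208] [[0.02, 0.994, -0.109], [-1.0, 0.019, -0.009], [-0.006, 0.109, 0.994]]
```

View pics/top0.png

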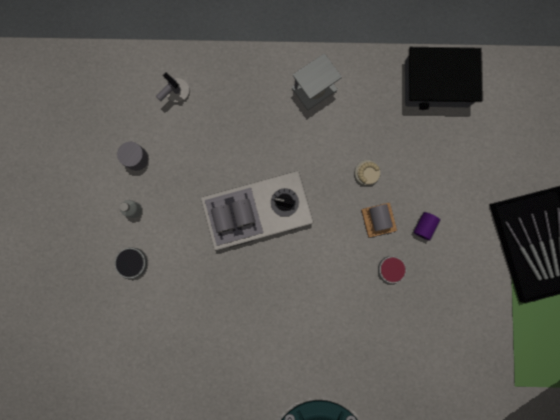

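View pics/scene0.png

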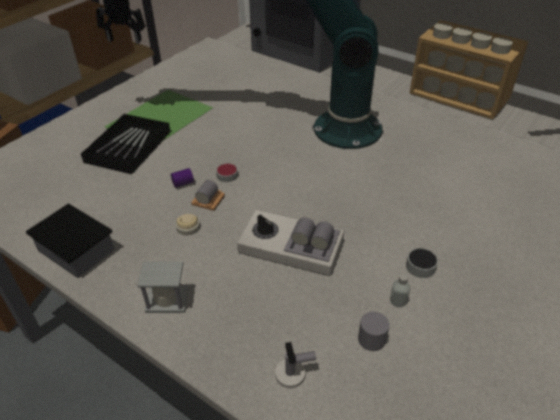

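Candidates for the spare ring in the top view: grey cylinder on the wooden rest (380,217) is the choice. The others are the purple look-alike (427,226), the preheater rings (222,217) and (243,211), and the big ring (131,155). I'll measure and check in one enlarged crop.

```bash
python3 - <<'E'
from h import *
c=ctrl.read_camera("top");im=c["image"]
hsv=cv2.cvtColor(im,cv2.COLOR_RGB2HSV)
def big(m,x0,y0,x1,y1):
    mm=np.zeros_like(m);mm[y0:y1,x0:x1]=m[y0:y1,x0:x1]
    cs,_=cv2.findContours(mm,cv2.RETR_EXTERNAL,cv2.CHAIN_APPROX_NONE);return np.vstack([k for k in cs if len(k)>8])
out=[]
m=cv2.inRange(hsv,(5,90,60),(25,255,255));k=big(m,355,195,405,245)
r=cv2.minAreaRect(k);print("rest",r);b=cv2.boxPoints(r)
P=np.array([onz(c,*p,0.012)for p in b]);print(P.round(4).tolist(),P.mean(0).round(4));out.append(b)
print("sides",np.linalg.norm(P-np.roll(P,1,0),axis=1).round(4))
g=cv2.cvtColor(im,cv2.COLOR_RGB2GRAY);print("bg",np.median(g[150:280,180:350]))
m=cv2.inRange(g,140,255);cv2.imwrite("pics/m.png",m)
for th in(135,145,155):
  k=big(cv2.inRange(g,th,255),190,165,325,260);r=cv2.minAreaRect(k);b=cv2.boxPoints(r)
  P=np.array([onz(c,*p,0.041)for p in b]);print(th,r,P.round(4).tolist(),P.mean(0).round(4),np.linalg.norm(P-np.roll(P,1,0),axis=1).round(4))
out.append(b)
S=4
def crop(x0,y0,x1,y1,S):
    z=cv2.resize(im[y0:y1,x0:x1],None,fx=S,fy=S,interpolation=cv2.INTER_CUBIC)
    z=np.clip(z.astype(float)*1.5,0,255).astype(np.uint8)
    for b in out: cv2.polylines(z,[np.int32((b-[x0,y0]+.5)*S)],True,(0,255,0),1)
    return z
a=crop(195,165,325,260,6);d=crop(350,150,445,290,4)
H=a.shape[0];d=cv2.resize(d,(387,570))[:, :]
cv2.imwrite("pics/c1.png",np.hstack([cv2.resize(a,(780,570))])[:,:,::-1]);cv2.imwrite("pics/c2.png",crop(350,190,445,250,8)[:,:,::-1])
E
```

```text
rest ((378.676513671875, 219.70590209960938), (29.346811294555664, 29.10427474975586), 75.96376037597656)
[[0.5554, -0.0937, 0.012], [0.5737, -0.1612, 0.012], [0.5059, -0.1778, 0.012], [0.4878, -0.1107, 0.012]] [ 0.5307 -0.1359  0.012 ]
sides [0.0697 0.0699 0.0698 0.0695]
bg 109.0
135 ((274.5, 205.0), (51.83412170410156, 62.70964050292969), 74.74488067626953) [[0.596, 0.2007, 0.041], [0.6378, 0.0593, 0.041], [0.5206, 0.0258, 0.041], [0.4795, 0.1657, 0.041]] [0.5585 0.1129 0.041 ] [0.1216 0.1474 0.1219 0.1458]
145 ((295.5, 221.0), (4.0, 11.0), 90.0) [[0.5261, 0.0761, 0.041], [0.5265, 0.0505, 0.041], [0.5172, 0.0504, 0.041], [0.5167, 0.076, 0.041]] [0.5216 0.0632 0.041 ] [0.0093 0.0256 0.0093 0.0256]Traceback (most recent call last):
  File "<stdin>", line 15, in <module>
  File "<stdin>", line 6, in big
    return _nx.concatenate(arrs, 0, dtype=dtype, casting=casting)
           ~~~~~~~~~~~~~~~^^^^^^^^^^^^^^^^^^^^^^^^^^^^^^^^^^^^^^^
ValueError: need at least one array to concatenate
```

```bash
python3 - <<'E'
from h import *
c=ctrl.read_camera("top");im=c["image"]
hsv=cv2.cvtColor(im,cv2.COLOR_RGB2HSV);g=cv2.GaussianBlur(cv2.cvtColor(im,cv2.COLOR_RGB2GRAY),(3,3),0)
out=[]
for th in(118,122,126,130):
  m=np.zeros_like(g);m[165:260,195:325]=cv2.inRange(g,th,255)[165:260,195:325]
  m=cv2.morphologyEx(m,cv2.MORPH_OPEN,np.ones((2,2)))
  cs,_=cv2.findContours(m,cv2.RETR_EXTERNAL,cv2.CHAIN_APPROX_NONE)
  k=np.vstack([q for q in cs if cv2.contourArea(q)>60]);r=cv2.minAreaRect(k);b=cv2.boxPoints(r)
  P=np.array([onz(c,*p,0.041)for p in b]);print(th,r[2],P.round(4).tolist(),P.mean(0).round(4),np.linalg.norm(P-np.roll(P,1,0),axis=1).round(4))
  out.append(b)
def crop(x0,y0,x1,y1,S,ls):
    z=cv2.resize(im[y0:y1,x0:x1],None,fx=S,fy=S,interpolation=cv2.INTER_CUBIC)
    z=np.clip(z.astype(float)*1.5,0,255).astype(np.uint8)
    for b in ls: cv2.polylines(z,[np.int32((b-[x0,y0]+.5)*S)],True,(0,255,0),1)
    return z
cv2.imwrite("pics/c1.png",crop(195,165,325,260,6,out[2:3])[:,:,::-1]);cv2.imwrite("pics/c2.png",crop(350,190,445,250,8,[])[:,:,::-1])
E
```

```text
118 74.47589111328125 [[0.5706, 0.2853, 0.041], [0.6397, 0.0557, 0.041], [0.5184, 0.0204, 0.041], [0.4505, 0.2476, 0.041]] [0.5448 0.1523 0.041 ] [0.1258 0.2398 0.1264 0.2371]
122 74.35775756835938 [[0.5707, 0.2825, 0.041], [0.6393, 0.0564, 0.041], [0.5187, 0.0212, 0.041], [0.4514, 0.2448, 0.041]] [0.545  0.1512 0.041 ] [0.1251 0.2362 0.1256 0.2335]
126 74.05460357666016 [[0.5947, 0.1977, 0.041], [0.6379, 0.058, 0.041], [0.5188, 0.0224, 0.041], [0.4764, 0.1607, 0.041]] [0.5569 0.1097 0.041 ] [0.124  0.1463 0.1244 0.1446]
130 74.05460357666016 [[0.6017, 0.1719, 0.041], [0.6368, 0.0584, 0.041], [0.5189, 0.0231, 0.041], [0.4844, 0.1355, 0.041]] [0.5604 0.0972 0.041 ] [0.1228 0.1189 0.1231 0.1176]
```

View pics/c1.png

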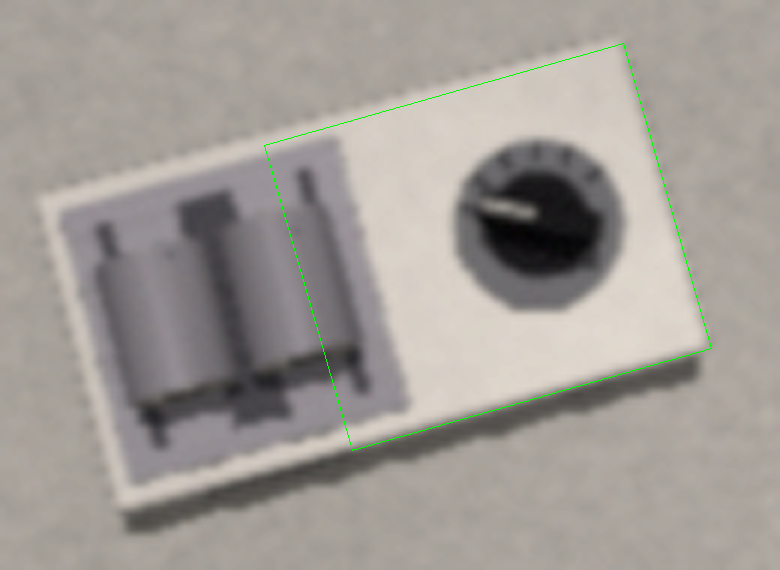

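View pics/c2.png

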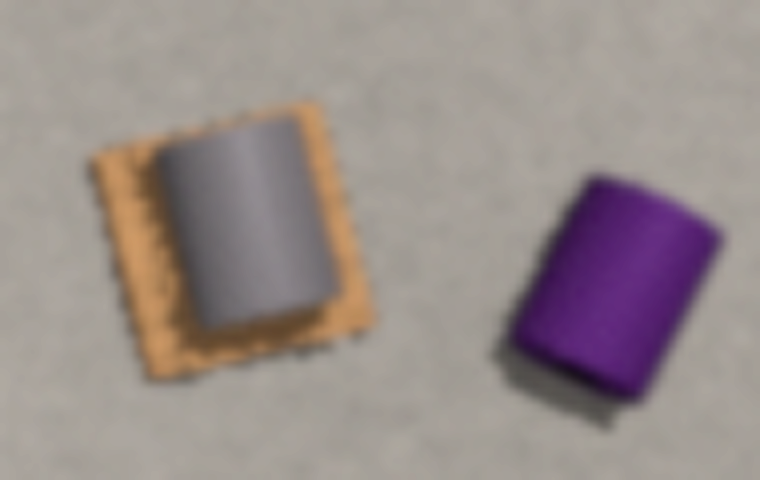

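The crops confirm the choice: the grey ring on the wood is at about px (381,218), with the purple one apart at (427,226). The dial sits at px (285,202), its pointer near the leftmost tick. Next I'll cross-check with projections and measure the bar angle.

```bash
cat >> h.py <<'E'
O=np.array([0.5448,0.1523]);A=0.290
X=np.array([np.cos(A),np.sin(A)]);Y=np.array([-np.sin(A),np.cos(A)])
SAD=O+.055*Y;DIAL=O-.068*Y
E
python3 - <<'E'
from h import *
print("saddle",SAD,"dial",DIAL)
c=ctrl.read_camera("top");s=ctrl.read_camera("scene")
im=c["image"]
# spare ring: grey low-sat pixels inside the rest's box
hsv=cv2.cvtColor(im,cv2.COLOR_RGB2HSV)
m=np.zeros(im.shape[:2],np.uint8);m[203:233,368:394]=(hsv[203:233,368:394,1]<60)*255
poly=np.array([proj(c,p) for p in [(.5554,-.0937,.012),(.5737,-.1612,.012),(.5059,-.1778,.012),(.4878,-.1107,.012)]])
pm=np.zeros_like(m);cv2.fillPoly(pm,[np.int32(poly.round())],255);m&=pm
k=max(cv2.findContours(m,0,1)[0],key=cv2.contourArea);r=cv2.minAreaRect(k);print("ring",r);b=cv2.boxPoints(r)
P=np.array([onz(c,*p,.042) for p in b]);print(P.round(4).tolist(),P.mean(0).round(4),"expected rest centre px",proj(c,(.5307,-.1359,.042)))
# pointer line (white on black), z=.070
D=proj(c,(*DIAL,.07));print("dial px",D, "scene",proj(s,(*DIAL,.07)))
g=cv2.cvtColor(im,cv2.COLOR_RGB2GRAY)
x0,y0=int(D[0])-14,int(D[1])-14;sub=g[y0:y0+28,x0:x0+28]
d=cv2.resize(sub,None,fx=4,fy=4,interpolation=cv2.INTER_CUBIC)
# skirt ring centroid/ knob black mask
bm=np.zeros_like(g);bm[y0:y0+28,x0:x0+28]=(sub<45)*255
k=max(cv2.findContours(bm,0,1)[0],key=cv2.contourArea);print("black circle",cv2.minEnclosingCircle(k),onz(c,*cv2.minEnclosingCircle(k)[0],.046))
print("expect skirt px",proj(c,(*DIAL,.048)))
for nm,cc,sc,w in(("top",c,14,22),("scene",s,14,28)):
    D=proj(cc,(*DIAL,.06)).astype(int);z=cc["image"][D[1]-w:D[1]+w,D[0]-w:D[0]+w]
    z=np.clip(cv2.resize(z,(400,400),interpolation=cv2.INTER_CUBIC).astype(float)*1.8,0,255)
    f=400/(2*w)
    for h,col in((.048,(255,0,0)),(.070,(0,255,0))):
        q=(proj(cc,(*DIAL,h))-D+w+.5)*f;cv2.circle(z,tuple(int(v) for v in q),4,col,-1)
        if h==.048:
            pts=np.array([(proj(cc,(DIAL[0]+.021*np.cos(t),DIAL[1]+.021*np.sin(t),h))-D+w+.5)*f for t in np.linspace(0,6.28,40)])
            cv2.polylines(z,[np.int32(pts)],True,col,1)
    (globals().__setitem__(nm,z));print(nm,D,w,f)
cv2.imwrite("pics/d1.png",np.hstack([top,scene])[:,:,::-1])
E
```

```text
saddle [0.52907263 0.20500341] dial [0.56424475 0.08713942]
ring ((380.44122314453125, 216.76470947265625), (24.98116683959961, 17.947635650634766), 75.96376037597656)
[[0.558, -0.1068, 0.042], [0.5689, -0.1474, 0.042], [0.5126, -0.1612, 0.042], [0.5018, -0.1208, 0.042]] [ 0.5353 -0.1341  0.042 ] expected rest centre px [381.23044461 218.72919721]
dial px [285.71426466 201.27657218] scene [264.48113754 221.36217645]
black circle ((284.0, 202.8125), 10.388081550598145) [0.5631742  0.09081583 0.046     ]
expect skirt px [285.59757609 202.29458535]
top [285 201] 22 9.090909090909092
scene [264 224] 28 7.142857142857143[ WARN:0@3.080] global loadsave.cpp:1063 imwrite_ Unsupported depth image for selected encoder is fallbacked to CV_8U.
```

View pics/d1.png

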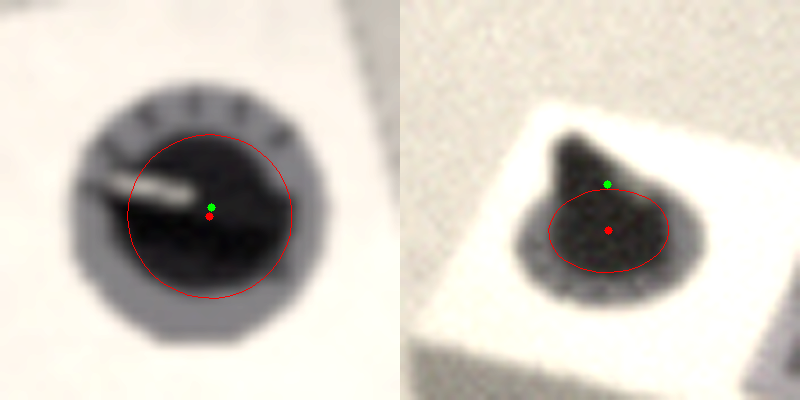

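```bash
python3 - <<'E'
from h import *
for n in("top","scene"):
    c=ctrl.read_camera(n);g=cv2.GaussianBlur(cv2.cvtColor(c["image"],cv2.COLOR_RGB2GRAY),(3,3),0).astype(float)
    D=proj(c,(*DIAL,.042))
    # disc outline: walk rays outward from the centre on the box plane, subpixel crossing of plate/white mid level
    pts=[]
    for t in np.linspace(0,2*np.pi,72,endpoint=False):
        rr=np.arange(.045,.015,-.0002);q=np.array([proj(c,(DIAL[0]+r*np.cos(t),DIAL[1]+r*np.sin(t),.042)) for r in rr]).astype(np.float32)
        v=cv2.remap(g.astype(np.float32),q[:,0].reshape(1,-1),q[:,1].reshape(1,-1),cv2.INTER_LINEAR).ravel()
        w=np.median(v[:25]);i=np.argmax(v<w*.8)
        if i>3: pts.append([DIAL[0]+rr[i]*np.cos(t),DIAL[1]+rr[i]*np.sin(t)])
    P=np.array(pts);M=np.c_[2*P,np.ones(len(P))]
    keep=np.ones(len(P),bool)
    for _ in range(4):
        s=np.linalg.lstsq(M[keep],(P[keep]**2).sum(1),rcond=None)[0];R=np.sqrt(s[2]+s[0]**2+s[1]**2);e=np.abs(np.linalg.norm(P-s[:2],axis=1)-R);keep=e<.0015
    print(n,"disc centre",s[:2].round(4),"R",R.round(4),keep.sum(),"exp",DIAL.round(4))
    # box edges, walking outward->inward on plane z=.041 in box coordinates
    def edge(axis,sign,other):
        h=.065 if axis==0 else .12;res=[]
        for o in other:
            dd=np.arange(h-.012,h+.012,.0003)
            pp=[O+(X if axis==0 else Y)*sign*d+(Y if axis==0 else X)*o for d in dd]
            q=np.array([proj(c,(*p,.041)) for p in pp]).astype(np.float32)
            v=cv2.remap(g.astype(np.float32),q[:,0].reshape(1,-1),q[:,1].reshape(1,-1),cv2.INTER_CUBIC).ravel()
            res.append((o,sign*dd[np.argmin(np.diff(v))]))
        res=np.array(res);f=np.polyfit(res[:,0],res[:,1],1);return f.round(4),np.median(res[:,1]).round(4)
    print(" x+",edge(0,1,np.linspace(-.1,.1,21))," x-",edge(0,-1,np.linspace(-.1,.1,21)));print(" y+",edge(1,1,np.linspace(-.05,.05,11))," y-",edge(1,-1,np.linspace(-.05,.05,11)))
E
```

```text
top disc centre [0.5654 0.0901] R 0.0339 72 exp [0.5642 0.0871]
 x+ (array([0.0019, 0.0647]), np.float64(0.0647))  x- (array([-0.0002, -0.0619]), np.float64(-0.0617))
 y+ (array([0.0044, 0.1201]), np.float64(0.12))  y- (array([ 0.009 , -0.1155]), np.float64(-0.1155))
scene disc centre [0.5633 0.0869] R 0.0343 60 exp [0.5642 0.0871]
 x+ (array([0.0033, 0.0643]), np.float64(0.0644))  x- (array([ 0.0175, -0.0622]), np.float64(-0.0629))
 y+ (array([0.0008, 0.1193]), np.float64(0.1191))  y- (array([ 0.0136, -0.1174]), np.float64(-0.1173))
```

Averaging both views puts the preheater origin at about (0.5455, 0.1541), turned 0.29 rad. That gives saddle (0.530, 0.207) and dial (0.565, 0.089), with the bar at about 80°. The spare ring is at (0.535, -0.1345), axis 14°. Moving now.

Emit:
arm_command([
  {"dx": 0.9, "dy": -0.79, "dz": 0, "rx": 0, "ry": 0, "rz": 0, "hand": 1},
  {"dx": 0.9, "dy": -0.79, "dz": 0, "rx": 0, "ry": 0, "rz": 0, "hand": 1},
  {"dx": 0.9, "dy": -0.79, "dz": 0, "rx": 0, "ry": 0, "rz": 0, "hand": 1},
  {"dx": 0.9, "dy": -0.79, "dz": 0, "rx": 0, "ry": 0, "rz": 0, "hand": 1},
], force=40)

```text
t: 0.73
tool_pos: [0.3461, -0.5663, 0.4047]
orientation: [[0.905, 0.426, 0.002], [0.426, -0.905, 0.004], [0.003, -0.003, -1.0]]
contact_force: [-0.4, -1.2, 0.0]
gripper_width: 0.999
```

Emit:
arm_command([
  {"dx": 0.9, "dy": -0.79, "dz": 0, "rx": 0, "ry": 0, "rz": 0, "hand": 1},
  {"dx": 0.9, "dy": -0.79, "dz": 0, "rx": 0, "ry": 0, "rz": 0, "hand": 1},
  {"dx": 0.9, "dy": -0.79, "dz": 0, "rx": 0, "ry": 0, "rz": 0, "hand": 1},
  {"dx": 0.9, "dy": -0.79, "dz": 0, "rx": 0, "ry": 0, "rz": 0, "hand": 1},
])

```text
t: 1.07
tool_pos: [0.3841, -0.4797, 0.4048]
orientation: [[0.905, 0.425, 0.001], [0.425, -0.905, 0.002], [0.002, -0.002, -1.0]]
contact_force: [0.1, -0.5, -0.4]
gripper_width: 0.995
```

Emit:
arm_command([
  {"dx": 0.9, "dy": -0.79, "dz": 0, "rx": 0, "ry": 0, "rz": 0, "hand": 1},
  {"dx": 0.9, "dy": -0.79, "dz": 0, "rx": 0, "ry": 0, "rz": 0, "hand": 1},
  {"dx": 0.9, "dy": -0.79, "dz": 0, "rx": 0, "ry": 0, "rz": 0, "hand": 1},
  {"dx": 0.9, "dy": -0.79, "dz": 0, "rx": 0, "ry": 0, "rz": 0, "hand": 1},
])

```text
t: 1.4
tool_pos: [0.4224, -0.3932, 0.4048]
orientation: [[0.906, 0.424, 0.001], [0.424, -0.906, 0.001], [0.002, -0.001, -1.0]]
contact_force: [-0.2, -0.0, 0.2]
gripper_width: 1.003
```

Emit:
arm_command([
  {"dx": 0.9, "dy": -0.79, "dz": 0, "rx": 0, "ry": 0, "rz": 0, "hand": 1},
  {"dx": 0.9, "dy": -0.79, "dz": 0, "rx": 0, "ry": 0, "rz": 0, "hand": 1},
  {"dx": 0.9, "dy": -0.79, "dz": 0, "rx": 0, "ry": 0, "rz": 0, "hand": 1},
  {"dx": 0.9, "dy": -0.79, "dz": 0, "rx": 0, "ry": 0, "rz": 0, "hand": 1},
])

```text
t: 1.73
tool_pos: [0.461, -0.3064, 0.4049]
orientation: [[0.906, 0.423, 0.001], [0.423, -0.906, 0.001], [0.001, -0.0, -1.0]]
contact_force: [-0.7, -1.1, 0.1]
gripper_width: 0.996
```

Emit:
arm_command([
  {"dx": 0.9, "dy": -0.79, "dz": 0, "rx": 0, "ry": 0, "rz": 0, "hand": 1},
  {"dx": 0.9, "dy": -0.79, "dz": 0, "rx": 0, "ry": 0, "rz": 0, "hand": 1},
  {"dx": 0.9, "dy": -0.79, "dz": 0, "rx": 0, "ry": 0, "rz": 0, "hand": 1},
  {"dx": 0.9, "dy": -0.79, "dz": 0, "rx": 0, "ry": 0, "rz": 0, "hand": 1},
])

```text
t: 2.07
tool_pos: [0.4999, -0.2193, 0.4049]
orientation: [[0.906, 0.423, 0.002], [0.423, -0.906, 0.0], [0.002, 0.0, -1.0]]
contact_force: [-0.7, -0.5, 0.8]
gripper_width: 0.997
```

Emit:
arm_command([
  {"dx": 0.84, "dy": -0.77, "dz": 0.3, "rx": 0, "ry": 0, "rz": 0.06, "hand": 1},
  {"dx": 0.84, "dy": -0.77, "dz": 0.6, "rx": 0, "ry": 0, "rz": 0.06, "hand": 1},
  {"dx": 0.84, "dy": -0.77, "dz": 1, "rx": 0, "ry": 0, "rz": 0.06, "hand": 1},
  {"dx": 0.84, "dy": -0.77, "dz": 1, "rx": 0, "ry": 0, "rz": 0.06, "hand": 1},
  {"dx": 0.84, "dy": -0.77, "dz": 1, "rx": 0, "ry": 0, "rz": 0.06, "hand": 1},
  {"dx": 0.84, "dy": -0.77, "dz": 1, "rx": 0, "ry": 0, "rz": 0.06, "hand": 1},
  {"dx": 0.84, "dy": -0.77, "dz": 1, "rx": 0, "ry": 0, "rz": 0.06, "hand": 1},
  {"dx": 0.84, "dy": -0.77, "dz": 1, "rx": 0, "ry": 0, "rz": 0.06, "hand": 1},
])

```text
t: 2.73
tool_pos: [0.5334, -0.1394, 0.3264]
orientation: [[0.971, 0.237, 0.003], [0.237, -0.971, -0.002], [0.002, 0.003, -1.0]]
contact_force: [-0.2, -0.1, 0.8]
gripper_width: 1.003
```

Emit:
arm_command([
  {"dx": 0.034, "dy": -0.056, "dz": 0.4, "hand": 1, "rx": 0, "ry": 0, "rz": 0},
  {"dx": 0.034, "dy": -0.056, "dz": 0.8, "hand": 1, "rx": 0, "ry": 0, "rz": 0},
  {"dx": 0.034, "dy": -0.056, "dz": 0.8, "hand": 1, "rx": 0, "ry": 0, "rz": 0},
  {"dx": 0.034, "dy": -0.056, "dz": 0.8, "hand": 1, "rx": 0, "ry": 0, "rz": 0},
  {"dx": 0.034, "dy": -0.056, "dz": 0.8, "hand": 1, "rx": 0, "ry": 0, "rz": 0},
])

```text
t: 3.15
tool_pos: [0.5353, -0.1327, 0.2623]
orientation: [[0.971, 0.24, 0.002], [0.24, -0.971, -0.001], [0.002, 0.001, -1.0]]
contact_force: [1.0, -0.1, 1.2]
gripper_width: 0.998
```

```bash
python3 - <<'E'
from h import *
print(np.round(ctrl.get_state()["tool_pos"],4))
ims=[]
for n,p in(("top",(.535,-.1345,.05)),("scene",(.535,-.1345,.05))):
    c=ctrl.read_camera(n);D=proj(c,p).astype(int);w=40
    ims.append(cv2.resize(c["image"][D[1]-w:D[1]+w,D[0]-w:D[0]+w],(400,400),interpolation=cv2.INTER_CUBIC))
cv2.imwrite("pics/e1.png",cv2.convertScaleAbs(np.hstack(ims),alpha=1.6)[:,:,::-1])
E
```

```text
[ 0.5353 -0.1327  0.2623]
```

View pics/e1.png

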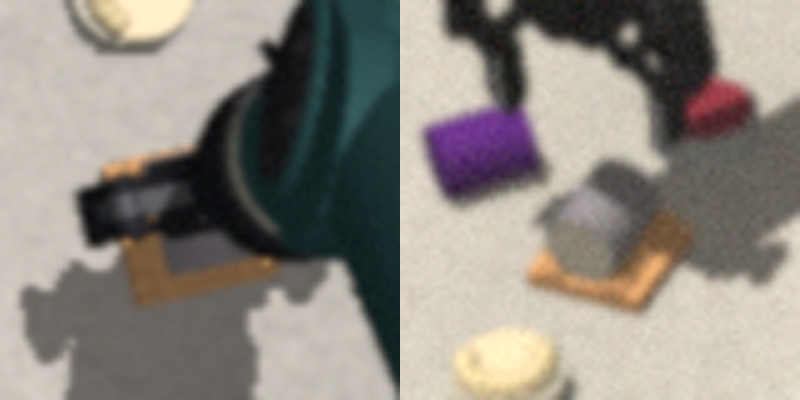

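The jaws straddle the ring: in the scene crop, the finger at (505,60) stays clear of the purple cylinder at (485,150). Descending and gripping.

Emit:
arm_command([
  {"dx": 0, "dy": 0.02, "dz": 0.25, "hand": 1, "rx": 0, "ry": 0, "rz": 0},
  {"dx": 0, "dy": 0.02, "dz": 0.5, "hand": 1, "rx": 0, "ry": 0, "rz": 0},
  {"dx": 0, "dy": 0.02, "dz": 0.7, "hand": 1, "rx": 0, "ry": 0, "rz": 0},
  {"dx": 0, "dy": 0.02, "dz": 0.84, "hand": 1, "rx": 0, "ry": 0, "rz": 0},
  {"dx": 0, "dy": 0.02, "dz": 0.84, "hand": 1, "rx": 0, "ry": 0, "rz": 0},
  {"dx": 0, "dy": 0.02, "dz": 0.84, "hand": 1, "rx": 0, "ry": 0, "rz": 0},
])

```text
t: 3.75
tool_pos: [0.5356, -0.1334, 0.194]
orientation: [[0.971, 0.241, 0.001], [0.241, -0.971, -0.0], [0.0, 0.0, -1.0]]
contact_force: [-0.4, -0.1, 0.8]
gripper_width: 1.003
```

Emit:
arm_command([
  {"dx": 0, "dy": 0, "dz": 0, "hand": 0.3, "rx": 0, "ry": 0, "rz": 0},
  {"dx": 0, "dy": 0, "dz": 0, "hand": 0.3, "rx": 0, "ry": 0, "rz": 0},
  {"dx": 0, "dy": 0, "dz": 0, "hand": 0.3, "rx": 0, "ry": 0, "rz": 0},
  {"dx": 0, "dy": 0, "dz": 0, "hand": 0.3, "rx": 0, "ry": 0, "rz": 0},
  {"dx": 0, "dy": 0, "dz": 0, "hand": 0.3, "rx": 0, "ry": 0, "rz": 0},
  {"dx": 0, "dy": 0, "dz": 0, "hand": 0.3, "rx": 0, "ry": 0, "rz": 0},
  {"dx": 0, "dy": 0, "dz": 0, "hand": 0.3, "rx": 0, "ry": 0, "rz": 0},
  {"dx": 0, "dy": 0, "dz": 0, "hand": 0.3, "rx": 0, "ry": 0, "rz": 0},
], force=40)

```text
t: 4.42
tool_pos: [0.5358, -0.1337, 0.1946]
orientation: [[0.971, 0.241, 0.002], [0.241, -0.971, -0.001], [0.002, 0.001, -1.0]]
contact_force: [-0.4, -1.0, 5.2]
gripper_width: 0.505
```

Emit:
arm_command([
  {"dx": 0, "dy": 0, "dz": -0.2, "hand": 0.3, "rx": 0, "ry": 0, "rz": 0},
  {"dx": 0, "dy": 0, "dz": -0.4, "hand": 0.3, "rx": 0, "ry": 0, "rz": 0},
  {"dx": 0, "dy": 0, "dz": -0.7, "hand": 0.3, "rx": 0, "ry": 0, "rz": 0},
  {"dx": 0, "dy": 0, "dz": -1, "hand": 0.3, "rx": 0, "ry": 0, "rz": 0},
  {"dx": 0, "dy": 0, "dz": -1, "hand": 0.3, "rx": 0, "ry": 0, "rz": 0},
  {"dx": 0, "dy": 0, "dz": -1, "hand": 0.3, "rx": 0, "ry": 0, "rz": 0},
])

```text
t: 4.92
tool_pos: [0.5356, -0.1334, 0.2748]
orientation: [[0.971, 0.241, 0.003], [0.241, -0.971, -0.001], [0.003, 0.001, -1.0]]
contact_force: [0.1, -0.2, -1.9]
gripper_width: 0.5
```

Emit:
arm_command([
  {"dx": 0, "dy": 0, "dz": -0.3, "hand": 0.3, "rx": 0, "ry": 0, "rz": -0.014},
  {"dx": 0, "dy": 0, "dz": -0.6, "hand": 0.3, "rx": 0, "ry": 0, "rz": -0.014},
  {"dx": 0, "dy": 0, "dz": -0.6, "hand": 0.3, "rx": 0, "ry": 0, "rz": -0.014},
  {"dx": 0, "dy": 0, "dz": -0.6, "hand": 0.3, "rx": 0, "ry": 0, "rz": -0.014},
  {"dx": 0, "dy": 0, "dz": -0.6, "hand": 0.3, "rx": 0, "ry": 0, "rz": -0.014},
])

```text
t: 5.33
tool_pos: [0.5346, -0.1331, 0.3201]
orientation: [[0.959, 0.283, -0.003], [0.283, -0.959, 0.0], [-0.002, -0.001, -1.0]]
contact_force: [-0.1, 0.1, -2.0]
gripper_width: 0.501
```

Emit:
arm_command([
  {"dx": 0.12, "dy": -0.4, "dz": 0, "hand": 0.3, "rx": 0, "ry": 0, "rz": 0},
  {"dx": 0.23, "dy": -0.82, "dz": 0, "hand": 0.3, "rx": 0, "ry": 0, "rz": 0},
  {"dx": 0.23, "dy": -0.82, "dz": 0, "hand": 0.3, "rx": 0, "ry": 0, "rz": 0},
  {"dx": 0.23, "dy": -0.82, "dz": 0, "hand": 0.3, "rx": 0, "ry": 0, "rz": 0},
])

```text
t: 5.67
tool_pos: [0.5337, -0.0621, 0.3197]
orientation: [[0.957, 0.289, -0.004], [0.289, -0.957, 0.001], [-0.003, -0.003, -1.0]]
contact_force: [-0.4, -1.9, -1.6]
gripper_width: 0.5
```

Emit:
arm_command([
  {"dx": 0.12, "dy": -0.4, "dz": 0, "hand": 0.3, "rx": 0, "ry": 0, "rz": 0},
  {"dx": 0.23, "dy": -0.82, "dz": 0, "hand": 0.3, "rx": 0, "ry": 0, "rz": 0},
  {"dx": 0.23, "dy": -0.82, "dz": 0, "hand": 0.3, "rx": 0, "ry": 0, "rz": 0},
  {"dx": 0.23, "dy": -0.82, "dz": 0, "hand": 0.3, "rx": 0, "ry": 0, "rz": 0},
])

```text
t: 6.0
tool_pos: [0.5331, 0.0046, 0.3203]
orientation: [[0.958, 0.287, -0.002], [0.287, -0.958, 0.0], [-0.002, -0.001, -1.0]]
contact_force: [-1.1, -0.2, -1.6]
gripper_width: 0.497
```

Emit:
arm_command([
  {"dx": 0.12, "dy": -0.4, "dz": 0, "hand": 0.3, "rx": 0, "ry": 0, "rz": 0},
  {"dx": 0.23, "dy": -0.82, "dz": 0, "hand": 0.3, "rx": 0, "ry": 0, "rz": 0},
  {"dx": 0.23, "dy": -0.82, "dz": 0, "hand": 0.3, "rx": 0, "ry": 0, "rz": 0},
  {"dx": 0.23, "dy": -0.82, "dz": 0, "hand": 0.3, "rx": 0, "ry": 0, "rz": 0},
])

```text
t: 6.33
tool_pos: [0.5324, 0.0718, 0.3208]
orientation: [[0.958, 0.286, -0.001], [0.286, -0.958, -0.0], [-0.001, -0.0, -1.0]]
contact_force: [-0.4, -0.6, -1.5]
gripper_width: 0.5
```

Emit:
arm_command([
  {"dx": 0.12, "dy": -0.4, "dz": 0, "hand": 0.3, "rx": 0, "ry": 0, "rz": 0},
  {"dx": 0.23, "dy": -0.82, "dz": 0, "hand": 0.3, "rx": 0, "ry": 0, "rz": 0},
  {"dx": 0.23, "dy": -0.82, "dz": 0, "hand": 0.3, "rx": 0, "ry": 0, "rz": 0},
  {"dx": 0.23, "dy": -0.82, "dz": 0, "hand": 0.3, "rx": 0, "ry": 0, "rz": 0},
  {"dx": 0.23, "dy": -0.82, "dz": 0, "hand": 0.3, "rx": 0, "ry": 0, "rz": 0},
  {"dx": 0.23, "dy": -0.82, "dz": 0, "hand": 0.3, "rx": 0, "ry": 0, "rz": 0},
  {"dx": 0.23, "dy": -0.82, "dz": 0, "hand": 0.3, "rx": 0, "ry": 0, "rz": 0},
])

```text
t: 6.92
tool_pos: [0.5317, 0.1368, 0.3212]
orientation: [[0.96, 0.28, -0.001], [0.28, -0.96, -0.001], [-0.001, 0.001, -1.0]]
contact_force: [0.0, -0.2, -2.2]
gripper_width: 0.501
```

Emit:
arm_command([
  {"dx": 0.11, "dy": -0.42, "dz": 0, "hand": 0.3, "rx": 0, "ry": 0, "rz": 0},
  {"dx": 0.22, "dy": -0.85, "dz": 0.3, "hand": 0.3, "rx": 0, "ry": 0, "rz": -0.002},
  {"dx": 0.22, "dy": -0.85, "dz": 0.3, "hand": 0.3, "rx": 0, "ry": 0, "rz": -0.002},
  {"dx": 0.22, "dy": -0.85, "dz": 0.3, "hand": 0.3, "rx": 0, "ry": 0, "rz": -0.002},
  {"dx": 0.22, "dy": -0.85, "dz": 0.3, "hand": 0.3, "rx": 0, "ry": 0, "rz": -0.002},
  {"dx": 0.22, "dy": -0.85, "dz": 0.3, "hand": 0.3, "rx": 0, "ry": 0, "rz": -0.002},
  {"dx": 0.22, "dy": -0.85, "dz": 0.3, "hand": 0.3, "rx": 0, "ry": 0, "rz": -0.002},
])

```text
t: 7.5
tool_pos: [0.5296, 0.2075, 0.2978]
orientation: [[0.958, 0.287, 0.001], [0.287, -0.958, -0.001], [0.0, 0.001, -1.0]]
contact_force: [0.2, 0.2, -1.6]
gripper_width: 0.499
```

```bash
sed -i 's/^O=.*/O=np.array([0.5455,0.1541]);A=0.290/' h.py; python3 - <<'E'
from h import *
s=ctrl.get_state();p=np.array(s["tool_pos"]);print(p.round(4),SAD)
c=ctrl.read_camera("scene");w=40
D=proj(c,(*SAD,.1)).astype(int);z=cv2.resize(c["image"][D[1]-w:D[1]+w,D[0]-w:D[0]+w],(600,600),interpolation=cv2.INTER_CUBIC)
z=cv2.convertScaleAbs(z,alpha=1.6)
def circ(ctr,col,r=.022):
    # far(+x) end face of a ring: circle in the Y-z plane at +27.5 mm
    q=[(proj(c,(*(ctr[:2]+.0275*X+r*np.cos(t)*Y),ctr[2]+r*np.sin(t)))-D+w+.5)*600/(2*w) for t in np.linspace(0,6.28,50)]
    cv2.polylines(z,[np.int32(q)],True,col,1)
circ(np.array([*(SAD+.024*Y),.067]),(0,255,0));circ(np.array([*(SAD-.024*Y),.067]),(0,255,0))
circ(np.array([p[0],p[1],p[2]-.16]),(255,0,0))
cv2.imwrite("pics/f1.png",z[:,:,::-1])
E
```

```text
[0.5296 0.2075 0.2978] [0.52977263 0.20680341]
```

View pics/f1.png

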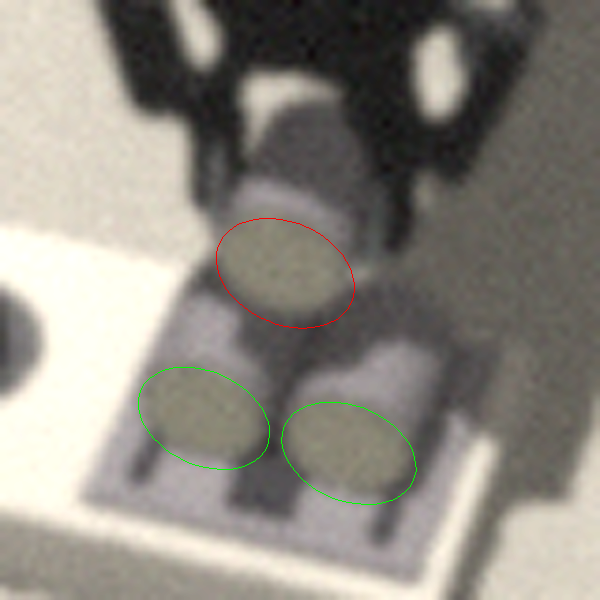

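Scene crop: the predicted end faces overlay both lower rings, at (205,415) and (350,452). The held ring sits at (283,270), within about 1 mm. Lowering.

Emit:
arm_command([
  {"dx": 0, "dy": 0, "dz": 0.15, "hand": 0.3, "rx": 0, "ry": 0, "rz": 0},
  {"dx": 0, "dy": 0, "dz": 0.25, "hand": 0.3, "rx": 0, "ry": 0, "rz": 0},
  {"dx": 0, "dy": 0, "dz": 0.33, "hand": 0.3, "rx": 0, "ry": 0, "rz": 0},
  {"dx": 0, "dy": 0, "dz": 0.38, "hand": 0.3, "rx": 0, "ry": 0, "rz": 0},
  {"dx": 0, "dy": 0, "dz": 0.38, "hand": 0.3, "rx": 0, "ry": 0, "rz": 0},
  {"dx": 0, "dy": 0, "dz": 0.38, "hand": 0.3, "rx": 0, "ry": 0, "rz": 0},
])

```text
t: 8.05
tool_pos: [0.5291, 0.2094, 0.2666]
orientation: [[0.957, 0.289, -0.001], [0.289, -0.957, -0.0], [-0.001, 0.0, -1.0]]
contact_force: [-0.3, 0.2, -1.5]
gripper_width: 0.501
```

Emit:
arm_command([
  {"dx": 0, "dy": 0, "dz": 0.01, "hand": 0.3, "rx": 0, "ry": 0, "rz": 0},
  {"dx": 0, "dy": 0, "dz": 0.025, "hand": 0.3, "rx": 0, "ry": 0, "rz": 0},
  {"dx": 0, "dy": 0, "dz": 0.025, "hand": 0.3, "rx": 0, "ry": 0, "rz": 0},
  {"dx": 0, "dy": 0, "dz": 0.025, "hand": 0.3, "rx": 0, "ry": 0, "rz": 0},
])

```text
t: 8.38
tool_pos: [0.5293, 0.2094, 0.2654]
orientation: [[0.957, 0.289, 0.001], [0.289, -0.957, 0.0], [0.001, 0.0, -1.0]]
contact_force: [0.5, -0.5, 0.2]
gripper_width: 0.498
```

Emit:
arm_command([
  {"dx": 0, "dy": 0.025, "dz": 0, "hand": 0.3, "rx": 0, "ry": 0, "rz": 0},
  {"dx": 0, "dy": 0.025, "dz": 0.012, "hand": 0.3, "rx": 0, "ry": 0, "rz": 0},
  {"dx": 0, "dy": 0.025, "dz": 0.012, "hand": 0.3, "rx": 0, "ry": 0, "rz": 0},
  {"dx": 0, "dy": 0.025, "dz": 0.012, "hand": 0.3, "rx": 0, "ry": 0, "rz": 0},
])

```text
t: 8.72
tool_pos: [0.5297, 0.2081, 0.2648]
orientation: [[0.957, 0.29, 0.0], [0.29, -0.957, 0.001], [0.001, -0.001, -1.0]]
contact_force: [-1.9, 0.5, 6.0]
gripper_width: 0.498
```

Emit:
arm_command([
  {"dx": 0, "dy": 0, "dz": 0, "hand": 0.52, "rx": 0, "ry": 0, "rz": 0},
  {"dx": 0, "dy": 0, "dz": 0, "hand": 0.55, "rx": 0, "ry": 0, "rz": 0},
  {"dx": 0, "dy": 0, "dz": 0, "hand": 0.6, "rx": 0, "ry": 0, "rz": 0},
  {"dx": 0, "dy": 0, "dz": 0, "hand": 0.65, "rx": 0, "ry": 0, "rz": 0},
  {"dx": 0, "dy": 0, "dz": 0, "hand": 0.72, "rx": 0, "ry": 0, "rz": 0},
  {"dx": 0, "dy": 0, "dz": 0, "hand": 0.8, "rx": 0, "ry": 0, "rz": 0},
  {"dx": 0, "dy": 0, "dz": 0, "hand": 0.9, "rx": 0, "ry": 0, "rz": 0},
  {"dx": 0, "dy": 0, "dz": 0, "hand": 0.9, "rx": 0, "ry": 0, "rz": 0},
])

```text
t: 9.38
tool_pos: [0.5297, 0.2075, 0.2641]
orientation: [[0.957, 0.289, -0.0], [0.289, -0.957, -0.0], [-0.0, 0.0, -1.0]]
contact_force: [-0.4, -0.0, 0.9]
gripper_width: 0.899
```

```bash
cat > look.py <<'E'
from h import *
import sys
c=ctrl.read_camera("scene");w=40
D=proj(c,(*SAD,.1)).astype(int);z=cv2.resize(c["image"][D[1]-w:D[1]+w,D[0]-w:D[0]+w],(500,500),interpolation=cv2.INTER_CUBIC)
z=cv2.convertScaleAbs(z,alpha=1.6)
def circ(ctr,col,r=.022):
    q=[(proj(c,(*(ctr[:2]+.0275*X+r*np.cos(t)*Y),ctr[2]+r*np.sin(t)))-D+w+.5)*500/(2*w) for t in np.linspace(0,6.28,50)]
    cv2.polylines(z,[np.int32(q)],True,col,1)
circ(np.array([*(SAD+.024*Y),.067]),(0,255,0));circ(np.array([*(SAD-.024*Y),.067]),(0,255,0));circ(np.array([*SAD,.104]),(255,0,0))
cv2.imwrite(sys.argv[1],z[:,:,::-1])
E
python3 look.py pics/g1.png
```

```text
(no output)
```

View pics/g1.png

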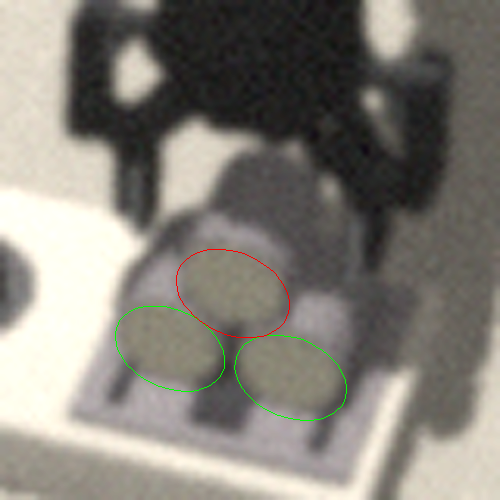

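The pyramid stands: spare ring's end face at (233,293) sits on its predicted outline, and the lower rings haven't moved. Lifting off and going to the dial.

Emit:
arm_command([
  {"dx": 0, "dy": 0, "dz": -0.1, "hand": 0.95, "rx": 0, "ry": 0, "rz": 0},
  {"dx": 0, "dy": 0, "dz": -0.3, "hand": 0.95, "rx": 0, "ry": 0, "rz": 0},
  {"dx": 0, "dy": 0, "dz": -0.6, "hand": 0.95, "rx": 0, "ry": 0, "rz": 0},
  {"dx": 0, "dy": 0, "dz": -1, "hand": 0.95, "rx": 0, "ry": 0, "rz": 0},
  {"dx": 0, "dy": 0, "dz": -1, "hand": 0.95, "rx": 0, "ry": 0, "rz": 0},
  {"dx": 0, "dy": 0, "dz": -1, "hand": 0.95, "rx": 0, "ry": 0, "rz": 0},
])

```text
t: 9.93
tool_pos: [0.5304, 0.2078, 0.3466]
orientation: [[0.957, 0.289, 0.005], [0.289, -0.957, 0.002], [0.005, -0.001, -1.0]]
contact_force: [-0.6, 0.9, 0.7]
gripper_width: 0.951
```

Emit:
arm_command([
  {"dx": 0, "dy": 0.4, "dz": 0, "hand": 0.95, "rx": 0, "ry": 0, "rz": 0},
  {"dx": 0, "dy": 0.77, "dz": 0, "hand": 0.95, "rx": 0, "ry": 0, "rz": 0},
  {"dx": 0, "dy": 0.77, "dz": 0, "hand": 0.95, "rx": 0, "ry": 0, "rz": 0},
  {"dx": 0, "dy": 0.77, "dz": 0, "hand": 0.95, "rx": 0, "ry": 0, "rz": 0},
])

```text
t: 10.27
tool_pos: [0.5476, 0.146, 0.3433]
orientation: [[0.959, 0.285, -0.002], [0.285, -0.959, -0.002], [-0.002, 0.001, -1.0]]
contact_force: [-0.9, 0.4, -0.9]
gripper_width: 0.948
```

Emit:
arm_command([
  {"dx": 0, "dy": 0.4, "dz": 0, "hand": 0.8, "rx": 0, "ry": 0, "rz": 0},
  {"dx": 0, "dy": 0.77, "dz": 0, "hand": 0.8, "rx": 0, "ry": 0, "rz": 0},
  {"dx": 0, "dy": 0.77, "dz": 0, "hand": 0.8, "rx": 0, "ry": 0, "rz": 0},
  {"dx": 0, "dy": 0.77, "dz": 0, "hand": 0.7, "rx": 0, "ry": 0, "rz": 0},
  {"dx": 0, "dy": 0.77, "dz": 0, "hand": 0.7, "rx": 0, "ry": 0, "rz": 0},
])

```text
t: 10.68
tool_pos: [0.5649, 0.0908, 0.3436]
orientation: [[0.957, 0.291, -0.001], [0.291, -0.957, 0.001], [-0.001, -0.001, -1.0]]
contact_force: [-1.0, 0.7, 0.4]
gripper_width: 0.702
```

Emit:
arm_command([
  {"dx": 0, "dy": 0, "dz": 0, "hand": 0.7, "rx": 0, "ry": 0, "rz": -0.26},
  {"dx": 0, "dy": 0, "dz": 0, "hand": 0.7, "rx": 0, "ry": 0, "rz": -0.26},
  {"dx": 0, "dy": 0, "dz": 0, "hand": 0.7, "rx": 0, "ry": 0, "rz": -0.26},
  {"dx": 0, "dy": 0, "dz": 0, "hand": 0.7, "rx": 0, "ry": 0, "rz": -0.26},
  {"dx": 0, "dy": 0, "dz": 0, "hand": 0.7, "rx": 0, "ry": 0, "rz": -0.26},
  {"dx": 0, "dy": 0, "dz": 0, "hand": 0.7, "rx": 0, "ry": 0, "rz": -0.26},
  {"dx": 0, "dy": 0, "dz": 0, "hand": 0.7, "rx": 0, "ry": 0, "rz": -0.26},
  {"dx": 0, "dy": 0, "dz": 0, "hand": 0.7, "rx": 0, "ry": 0, "rz": -0.26},
])

```text
t: 11.35
tool_pos: [0.5648, 0.0917, 0.3439]
orientation: [[0.44, 0.898, -0.001], [0.898, -0.44, 0.001], [0.001, -0.001, -1.0]]
contact_force: [0.0, -0.7, -0.3]
gripper_width: 0.703
```

Emit:
arm_command([
  {"dx": 0, "dy": 0, "dz": 0, "hand": 0.7, "rx": 0, "ry": 0, "rz": -0.09},
  {"dx": 0, "dy": 0, "dz": 0, "hand": 0.7, "rx": 0, "ry": 0, "rz": -0.09},
  {"dx": 0, "dy": 0, "dz": 0, "hand": 0.7, "rx": 0, "ry": 0, "rz": -0.09},
  {"dx": 0, "dy": 0, "dz": 0, "hand": 0.7, "rx": 0, "ry": 0, "rz": -0.09},
  {"dx": 0, "dy": 0, "dz": 0, "hand": 0.7, "rx": 0, "ry": 0, "rz": -0.09},
  {"dx": 0, "dy": 0, "dz": 0, "hand": 0.7, "rx": 0, "ry": 0, "rz": -0.09},
])

```text
t: 11.85
tool_pos: [0.5652, 0.0904, 0.3441]
orientation: [[0.177, 0.984, -0.0], [0.984, -0.177, 0.0], [0.0, -0.0, -1.0]]
contact_force: [0.1, 0.3, -0.7]
gripper_width: 0.7
```

Emit:
arm_command([
  {"dx": -0.015, "dy": 0, "dz": 0.3, "hand": 0.6, "rx": 0, "ry": 0, "rz": 0},
  {"dx": -0.015, "dy": 0, "dz": 0.7, "hand": 0.6, "rx": 0, "ry": 0, "rz": 0},
  {"dx": -0.015, "dy": 0, "dz": 0.9, "hand": 0.6, "rx": 0, "ry": 0, "rz": 0},
  {"dx": -0.015, "dy": 0, "dz": 0.9, "hand": 0.6, "rx": 0, "ry": 0, "rz": 0},
  {"dx": -0.015, "dy": 0, "dz": 0.9, "hand": 0.6, "rx": 0, "ry": 0, "rz": 0},
])

```text
t: 12.27
tool_pos: [0.5649, 0.0888, 0.2716]
orientation: [[0.177, 0.984, -0.002], [0.984, -0.177, -0.0], [-0.001, -0.002, -1.0]]
contact_force: [0.3, -0.2, -0.4]
gripper_width: 0.595
```

```bash
python3 - <<'E'
from h import *
print(np.round(ctrl.get_state()["tool_pos"],4))
ims=[]
for n in("top","scene"):
    c=ctrl.read_camera(n);D=proj(c,(*DIAL,.07)).astype(int);w=35
    ims.append(cv2.resize(c["image"][D[1]-w:D[1]+w,D[0]-w:D[0]+w],(400,400),interpolation=cv2.INTER_CUBIC))
cv2.imwrite("pics/i1.png",cv2.convertScaleAbs(np.hstack(ims),alpha=1.8)[:,:,::-1])
E
```

```text
[0.5649 0.0888 0.2716]
```

View pics/i1.png

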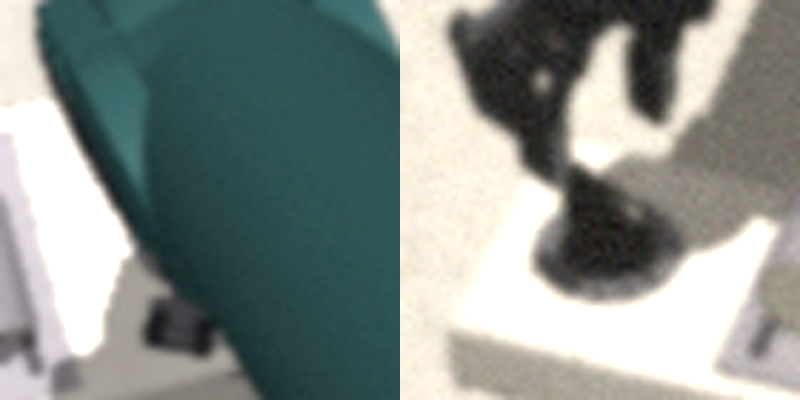

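The fingers are on both sides of the bar, which is at about (610,215) in the scene crop. Descending and gripping.

Emit:
arm_command([
  {"dx": 0, "dy": 0, "dz": 0.2, "hand": 0.6, "rx": 0, "ry": 0, "rz": 0},
  {"dx": 0, "dy": 0, "dz": 0.4, "hand": 0.6, "rx": 0, "ry": 0, "rz": 0},
  {"dx": 0, "dy": 0, "dz": 0.56, "hand": 0.6, "rx": 0, "ry": 0, "rz": 0},
  {"dx": 0, "dy": 0, "dz": 0.56, "hand": 0.6, "rx": 0, "ry": 0, "rz": 0},
  {"dx": 0, "dy": 0, "dz": 0.56, "hand": 0.6, "rx": 0, "ry": 0, "rz": 0},
])

```text
t: 12.78
tool_pos: [0.5656, 0.0886, 0.2282]
orientation: [[0.177, 0.984, 0.001], [0.984, -0.177, 0.0], [0.0, 0.001, -1.0]]
contact_force: [1.2, 0.3, -0.9]
gripper_width: 0.602
```

Emit:
arm_command([
  {"dx": 0, "dy": 0, "dz": 0, "hand": 0, "rx": 0, "ry": 0, "rz": 0},
  {"dx": 0, "dy": 0, "dz": 0, "hand": 0, "rx": 0, "ry": 0, "rz": 0},
  {"dx": 0, "dy": 0, "dz": 0, "hand": 0, "rx": 0, "ry": 0, "rz": 0},
  {"dx": 0, "dy": 0, "dz": 0, "hand": 0, "rx": 0, "ry": 0, "rz": 0},
  {"dx": 0, "dy": 0, "dz": 0, "hand": 0, "rx": 0, "ry": 0, "rz": 0},
  {"dx": 0, "dy": 0, "dz": 0, "hand": 0, "rx": 0, "ry": 0, "rz": 0},
  {"dx": 0, "dy": 0, "dz": 0, "hand": 0, "rx": 0, "ry": 0, "rz": 0},
  {"dx": 0, "dy": 0, "dz": 0, "hand": 0, "rx": 0, "ry": 0, "rz": 0},
], force=50)

```text
t: 13.45
tool_pos: [0.5644, 0.0888, 0.2285]
orientation: [[0.178, 0.984, -0.001], [0.984, -0.178, 0.0], [-0.0, -0.001, -1.0]]
contact_force: [-3.9, 0.7, 7.4]
gripper_width: 0.127
```

```bash
python3 -c "
from h import *
s=ctrl.get_state();print({k:np.round(s[k],4).tolist() for k in('tool_pos','orientation','contact_force','ft_torque','gripper_width','q')})"
```

```text
{'tool_pos': [0.5644, 0.0888, 0.2285], 'orientation': [[0.1778, 0.9841, -0.0013], [0.9841, -0.1778, 0.0], [-0.0002, -0.0013, -1.0]], 'contact_force': [-3.9373, 0.6669, 7.4153], 'ft_torque': [0.0534, 0.673, -0.1931], 'gripper_width': 0.1273, 'q': [-0.0887, 0.6634, -0.2041, 2.0594, 0.2922, 0.4469, -0.6942]}
```

Emit:
arm_command([
  {"dx": 0, "dy": 0, "dz": 0, "hand": 0, "rx": 0, "ry": 0, "rz": 0.025},
  {"dx": 0, "dy": 0, "dz": 0, "hand": 0, "rx": 0, "ry": 0, "rz": 0.05},
  {"dx": 0, "dy": 0, "dz": 0, "hand": 0, "rx": 0, "ry": 0, "rz": 0.075},
  {"dx": 0, "dy": 0, "dz": 0, "hand": 0, "rx": 0, "ry": 0, "rz": 0.1},
  {"dx": 0, "dy": 0, "dz": 0, "hand": 0, "rx": 0, "ry": 0, "rz": 0.125},
  {"dx": 0, "dy": 0, "dz": 0, "hand": 0, "rx": 0, "ry": 0, "rz": 0.14},
  {"dx": 0, "dy": 0, "dz": 0, "hand": 0, "rx": 0, "ry": 0, "rz": 0.14},
  {"dx": 0, "dy": 0, "dz": 0, "hand": 0, "rx": 0, "ry": 0, "rz": 0.14},
])

```text
t: 14.12
tool_pos: [0.564, 0.089, 0.2285]
orientation: [[0.578, 0.816, -0.002], [0.816, -0.578, -0.0], [-0.002, -0.002, -1.0]]
contact_force: [-5.1, 0.7, 8.1]
gripper_width: 0.129
```

```bash
cat > st.py <<'E'
from h import *
s=ctrl.get_state();R=np.array(s["orientation"]);print({k:np.round(s[k],4).tolist() for k in('t','tool_pos','contact_force','ft_torque','gripper_width')},"toolx deg",np.degrees(np.arctan2(R[1,0],R[0,0])).round(2))
E
python3 st.py
```

```text
{'t': 14.1167, 'tool_pos': [0.564, 0.089, 0.2285], 'contact_force': [-5.0824, 0.7419, 8.0757], 'ft_torque': [0.1311, 0.8422, 0.044], 'gripper_width': 0.1294} toolx deg 54.68
```

Emit:
arm_command([
  {"dx": 0, "dy": 0, "dz": 0, "hand": 0, "rx": 0, "ry": 0, "rz": 0.025},
  {"dx": 0, "dy": 0, "dz": 0, "hand": 0, "rx": 0, "ry": 0, "rz": 0.05},
  {"dx": 0, "dy": 0, "dz": 0, "hand": 0, "rx": 0, "ry": 0, "rz": 0.075},
  {"dx": 0, "dy": 0, "dz": 0, "hand": 0, "rx": 0, "ry": 0, "rz": 0.1},
  {"dx": 0, "dy": 0, "dz": 0, "hand": 0, "rx": 0, "ry": 0, "rz": 0.125},
  {"dx": 0, "dy": 0, "dz": 0, "hand": 0, "rx": 0, "ry": 0, "rz": 0.14},
  {"dx": 0, "dy": 0, "dz": 0, "hand": 0, "rx": 0, "ry": 0, "rz": 0.14},
  {"dx": 0, "dy": 0, "dz": 0, "hand": 0, "rx": 0, "ry": 0, "rz": 0.14},
])

```text
t: 14.78
tool_pos: [0.5638, 0.0894, 0.2285]
orientation: [[0.87, 0.493, -0.003], [0.493, -0.87, 0.001], [-0.003, -0.002, -1.0]]
contact_force: [-4.7, 1.5, 8.6]
gripper_width: 0.13
```

Emit:
arm_command([
  {"dx": 0, "dy": 0, "dz": 0, "hand": 0, "rx": 0, "ry": 0, "rz": 0.02},
  {"dx": 0, "dy": 0, "dz": 0, "hand": 0, "rx": 0, "ry": 0, "rz": 0.045},
  {"dx": 0, "dy": 0, "dz": 0, "hand": 0, "rx": 0, "ry": 0, "rz": 0.07},
  {"dx": 0, "dy": 0, "dz": 0, "hand": 0, "rx": 0, "ry": 0, "rz": 0.09},
  {"dx": 0, "dy": 0, "dz": 0, "hand": 0, "rx": 0, "ry": 0, "rz": 0.11},
  {"dx": 0, "dy": 0, "dz": 0, "hand": 0, "rx": 0, "ry": 0, "rz": 0.125},
  {"dx": 0, "dy": 0, "dz": 0, "hand": 0, "rx": 0, "ry": 0, "rz": 0.125},
  {"dx": 0, "dy": 0, "dz": 0, "hand": 0, "rx": 0, "ry": 0, "rz": 0.125},
])

```text
t: 15.45
tool_pos: [0.5637, 0.0897, 0.2285]
orientation: [[0.992, 0.122, -0.004], [0.122, -0.993, 0.002], [-0.004, -0.002, -1.0]]
contact_force: [-4.8, 1.4, 9.0]
gripper_width: 0.129
```

```bash
python3 st.py
```

```text
{'t': 15.45, 'tool_pos': [0.5637, 0.0897, 0.2285], 'contact_force': [-4.8082, 1.362, 8.9581], 'ft_torque': [0.3969, 1.0175, 0.086], 'gripper_width': 0.1288} toolx deg 7.02
```

Emit:
arm_command([
  {"dx": 0, "dy": 0, "dz": 0, "hand": 0, "rx": 0, "ry": 0, "rz": 0.013},
  {"dx": 0, "dy": 0, "dz": 0, "hand": 0, "rx": 0, "ry": 0, "rz": 0.013},
  {"dx": 0, "dy": 0, "dz": 0, "hand": 0, "rx": 0, "ry": 0, "rz": 0.013},
  {"dx": 0, "dy": 0, "dz": 0, "hand": 0, "rx": 0, "ry": 0, "rz": 0.013},
  {"dx": 0, "dy": 0, "dz": 0, "hand": 0, "rx": 0, "ry": 0, "rz": 0.013},
  {"dx": 0, "dy": 0, "dz": 0, "hand": 0, "rx": 0, "ry": 0, "rz": 0.013},
])

```text
t: 15.95
tool_pos: [0.5636, 0.0897, 0.2284]
orientation: [[0.997, 0.082, -0.004], [0.082, -0.997, 0.002], [-0.004, -0.002, -1.0]]
contact_force: [-4.9, 2.2, 9.5]
gripper_width: 0.126
```

```bash
python3 st.py; python3 - <<'E'
from h import *
c=ctrl.read_camera("scene");D=proj(c,(*O,.07)).astype(int);wx,wy=60,45
S=12
z=cv2.resize(c["image"][D[1]-wy:D[1]+wy,D[0]-wx:D[0]+wx],(780,585),interpolation=cv2.INTER_CUBIC);z=cv2.convertScaleAbs(z,alpha=1.8)
f=6.5
def P(p): return tuple(int(v) for v in (proj(c,p)-D+[wx,wy]+.5)*f)
t=np.radians(4.3);u=np.array([np.cos(t),np.sin(t)])
cv2.line(z,P((*(DIAL+.024*u),.07)),P((*(DIAL+.045*u),.07)),(255,0,0),1)
r=.022
for ctr,h in((SAD,.104),(SAD+.024*Y,.067),(SAD-.024*Y,.067)):
    cv2.polylines(z,[np.array([P((*(ctr+.0275*X+r*np.cos(a)*Y),h+r*np.sin(a))) for a in np.linspace(0,6.28,50)])],True,(0,255,0),1)
cv2.imwrite("pics/j1.png",z[:,:,::-1])
E
```

```text
{'t': 15.95, 'tool_pos': [0.5636, 0.0897, 0.2284], 'contact_force': [-4.8562, 2.2377, 9.5171], 'ft_torque': [0.418, 1.0109, 0.0667], 'gripper_width': 0.1264} toolx deg 4.7
```

View pics/j1.png

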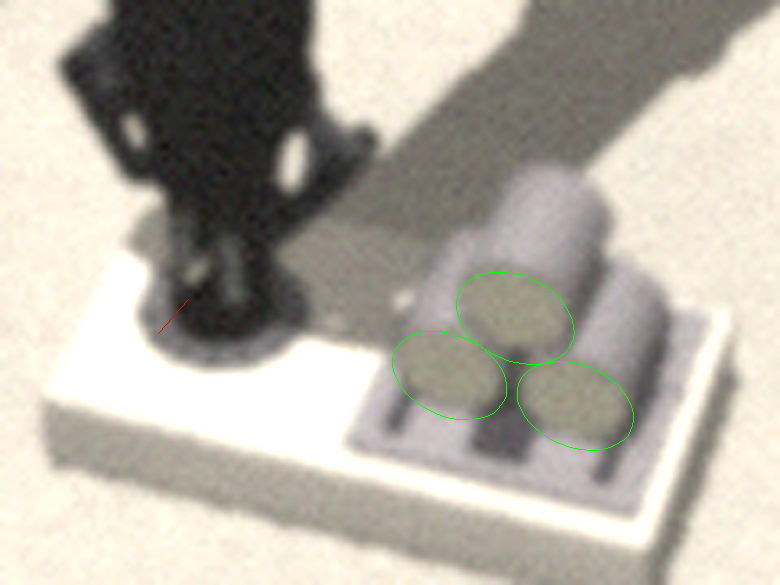

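The pyramid still matches its outlines at (515,317), (450,375) and (575,405). A denoised close-up should show the pointer, with projections for the 2nd, 3rd and 4th stops.

```bash
python3 - <<'E'
from h import *
cs=[ctrl.read_camera("scene") for _ in range(8)];c=cs[0]
im=np.mean([k["image"] for k in cs],0).astype(np.float32);D=proj(c,(*DIAL,.06)).astype(int);w=16;f=400/(2*w)
z0=np.clip(cv2.resize(im[D[1]-w:D[1]+w,D[0]-w:D[0]+w],(400,400),interpolation=cv2.INTER_CUBIC)*2.2,0,255).astype(np.uint8);z=z0.copy()
def P(p): return tuple(int(v) for v in (proj(c,p)-D+w+.5)*f)
for a,col in((29.1,(255,255,0)),(4.1,(255,0,0)),(-20.9,(0,255,255))):
    u=np.array([np.cos(np.radians(a)),np.sin(np.radians(a))]);cv2.line(z,P((*(DIAL+.004*u),.07)),P((*(DIAL+.024*u),.07)),col,1)
cv2.imwrite("pics/k1.png",np.hstack([z0,z])[:,:,::-1])
E
python3 st.py
```

```text
{'t': 16.4, 'tool_pos': [0.5637, 0.0897, 0.2285], 'contact_force': [-4.6446, 2.7117, 10.4305], 'ft_torque': [0.3995, 1.047, 0.0832], 'gripper_width': 0.1275} toolx deg 4.7
```

View pics/k1.png

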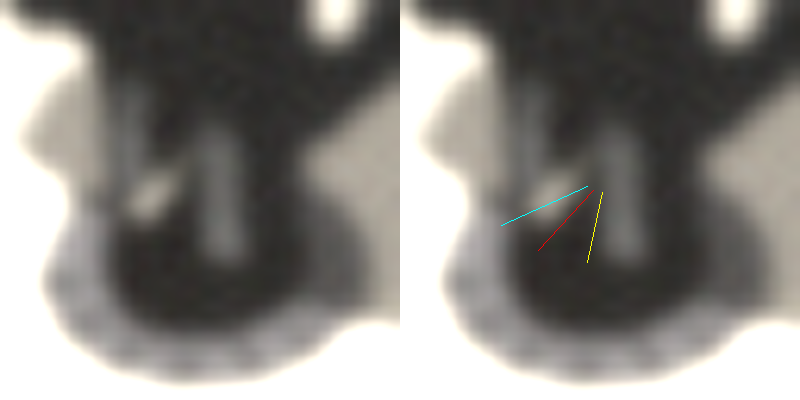

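The pointer line, (183,165) to (137,215), runs parallel to the red third-stop line. The 2 px upward offset fits the bar top being at 76 mm rather than the 70 mm I drew. Handing in.

```bash
python3 -c "
from h import *
print(ctrl.hand_in())"; python3 st.py
```

```text
the job is handed in; nothing more can be done
None
the job is handed in; nothing more can be done
```

I stacked the spare ring on the two preheater rings and turned the dial 75° clockwise to the third stop, where the gripper still holds it. I handed the job in at about t = 16.4 s of the 51 s allowed; `hand_in()` gave no verdict.

**Ring:** after release, and again after the dial was turned, the camera showed its end face within about 1 mm of the predicted saddle outline. The two lower rings were still on their outlines.

**Dial:** I gripped the bar at 50 N, and the jaw opening stayed at about 11 mm from home to the end, so it did not slip. The gripper's angle was 4.7° against an expected 4.1–4.8° for the third stop. The pointer line was parallel to the predicted third-stop direction.

**Wrist force:** it read about 12 N at the end, well under the limit.

**Disagreements:**
- **Pointer:** it appeared about 2 pixels above my drawn line, because I drew it at 70 mm and the top of the bar is at 76 mm.
- **Preheater position:** the two cameras' estimates differed by 2–3 mm, so I used a combined value.

**Not checked:** I took no final picture of the bystanders, but nothing came near them in the earlier views.

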